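# Re-zero the filter photometer four filters on

### The arm

A 7-joint arm with a two-finger parallel gripper is mounted at the origin on a cart in front of the work surface, level with it; the furniture and walls round the work are solid. World frame = base frame: x ahead of the robot, y to its left, z up, the work surface at z = 0. Lengths are in mm, angles in rad, forces in N, time in s.
With the tool pointing down it reaches from about 400 to 875 mm from the base axis. Payload 4.4 kg.
Tool frame: the origin (TCP) lies midway between the tips of the shut fingers; the grasp point (between the pads) lies 19 mm behind it; z points along the fingers, y is the line along which they close (so a half turn about z gives the same grasp; the last joint's range is limited). The gripper opens to 85 mm and grips with 20 to 120 N. Pads are 22 mm wide; open, the fingers measure 114 mm over their backs; the gripper's body (76 mm by 85 mm) begins 54 mm behind the grasp point. The pads swing forward as they close: fully open they stand 13 mm farther back than shut.
Start: joints at [1.255, 0.628, 0.038, 1.517, -0.027, 0.996, -0.02], TCP at [160.715, -629.832, 204.013] pointing down, gripper open.
Joint ranges: [-3.06, 3.06], [-0.37, 2.12], [-1.25, 1.32], [0.18, 2.47], [-1.1, 4.24], [0.23, 1.98], [-2.94, 2.94]. Speed limits (rad/s): [2.57, 2.57, 3.14, 3.14, 3.14, 3.14, 3.14].

### API

Orientations are given as [roll, pitch, yaw] about the fixed x, y, z axes, in that order (R = Rz(yaw) Ry(pitch) Rx(roll)).
In Python, from cell import ctrl gives the robot as it stands.
- The arm moves only by the shell command python3 -m handwheel 'ROWS'. ROWS is JSON, a list of rows, each a list of 3 entries, a list of its own where there are three numbers: the turn, a rotation vector about the tool's x, y, z in degrees, then the shift along the tool's x, y, z in m, then the closure, from 0 (fully open) to 1 (shut). A call has 1 to 5 rows; each row shifts and turns the commanded pose from where the row before left it, along the tool's axes as they then stand; what a row does not reach is not made up. A row lasts 1/12 s, in which the tool goes at most 41.7 mm and 7.16 degrees, less where a joint would pass 70% of its speed; a pose out of reach is approached as far as the arm can. A call is refused whole if a number of a shift passes 0.0417 or a number of a turn 7.16, either way. A call with a gripper value outside its range is refused whole. The fingers move at their own pace and stop on an object; the grip force is fixed at half the most. Time passes only in rows, so rows that do not move let the fingers close. It gives the time, the measured TCP pose, the force, the opening and the grip force at its end, in the units of the state.
- ctrl.read_state(): the state, without advancing time (a new reading comes with each control period).
- ctrl.get_image(name): name is "scene" or "top" or "wrist"; returns a dict with "pixels" (384x512x3 uint8, red, green, blue), "fx", "fy", "cx", "cy" (pixels), "pose" (4x4, takes a point from camera to world coordinates); the wrist camera has in their place "T_tool_cam" (4x4, takes a point from camera to tool coordinates, whose origin is the TCP and whose axes are the flange's). Camera axes: x right, y up, looking along -z (the intrinsics and any distortion apply to the point x, -y, -z); pixel columns grow to the right and rows downward; lengths in mm; the calibration is good to about 2 mm. A picture is of the moment at which its call begins: read the wrist's pose just before it. There is no depth.
- ctrl.finish_job(): hands the job in; it is judged then, once.
The state is a dict: "clock": time; "qpos": joint angles; "qd": joint speeds; "tau": joint torques, N m; "eef_pos": TCP position; "tool_rot": TCP orientation; "force": force on the tool from outside, world axes, zero at the start; "torque": the same for the moment, N m; "width": finger opening in mm; "gripper_force": force on a finger pad.
Only numpy, scipy, OpenCV 4.12 (cv2) and the standard library are available. Lean on these libraries where they do the work, as an engineer would, in place of code of your own. Each camera call takes 0.05 s, during which the arm holds its last target. There are 200 camera calls.

### The job

The blank vial already stands in the photometer's sample well. With a fingertip, push the light shutter fully shut over the well and turn the filter dial clockwise (seen from above) by exactly four clicks; then press the wide zero key all the way down and let it come up. Only touch and push, never pinch or force the dial or the shutter, leave the small round key alone, and do not disturb the bottle, vials and beakers.

Things in the scene. Friction and masses are not known exactly. Their poses are not given: they have to be found in the camera images.
- meter: Filter photometer, a bench instrument that cannot shift: white case 140 mm deep (its x), 180 wide (its y), flat grey panel 70 mm above the worktop. Origin: centre of the underside; x to its back, away from the robot, y to its left; yaw within 0.25 rad. Panel (x, y, mm): dial (10, -38), sample well with shutter (22, 50), wide zero key (-48, 50), small round key (-48, -62).
- filter_dial (a joint): Dial angle from where it began, rad; grows clockwise seen from above. Begins at rest in a click position (0); these are 0.524 rad (30 degrees) apart, twelve to the turn, no stops. A sprung ball draws it into the nearest one; leaving one takes about 0.08 N m (3 N at 26 mm from the axis; up to 8 N nearer in), which fades to nothing half way to the next, where it snaps on by itself.
- dial_centre (a point): Point on the dial's upright axis at the top of its finger bar, 92 mm above the worktop. Black skirt disc, radius 36 mm, top 76 mm above the worktop; across it an upright straight bar 64 mm long (32 mm either side of the axis), 11 mm thick, 16 mm higher than the skirt, with a round boss of radius 9.5 mm at the middle. Either end can be pushed sideways.
- dial_pointer (a point): Point on top of that half of the bar that bears the white pointer line, 30 mm from the axis; turns with the dial. At the start the pointer stands 20 to 100 degrees anticlockwise from the meter's +x, in line with one of twelve even ticks on the round scale plate (radius 43 mm) under the dial.
- shutter (a joint): How far the light shutter is open, m: 0 fully shut (at its stop), 0.034 fully open; at the start between 0.022 and 0.034. It slides with about 1 N of friction and stays where it is left; it shuts by moving along the meter's +x.
- shutter_lip (a point): Middle of the top edge of the shutter's upright lip, 88 mm above the worktop; moves with the shutter. Black plate 46 x 45 mm, its top 75 mm above the worktop; near its far edge the lip, 32 mm wide (meter's y), 7 mm thick (meter's x), 13 mm higher than the plate. Push its front face towards the meter's +x.
- zero_key (a joint): Travel of the wide zero key, m: 0 up, 0.0035 fully down; sprung, about 1 N to start and 4 N fully down.
- zero_key_top (a point): Middle of the top of the wide zero key (32 mm along the meter's y, 18 mm along its x, plain grey), 76 mm above the worktop when up; pressed straight down.
- power_key (a joint): Travel of the small round power key (17 mm across), m: 0 up, 0.0035 fully down. Not to be pressed.
- dropper_bottle: Bystander: brown glass dropper bottle, 34 mm across, 102 mm tall, close to the left side of the meter. Origin at the centre of its foot.
- vial_amber: Bystander: corked vial with yellow filling, 21 mm across, 60 mm tall, behind the left corner of the meter. Origin at the centre of its foot.
- vial_empty: Bystander: empty corked vial, 21 mm across, 60 mm tall, by the rear left of the meter. Origin at the centre of its foot.
- beaker_small: Bystander: glass beaker, 47 mm across, 56 mm tall, on the worktop behind the meter. Origin at the centre of its foot.
- beaker_large: Bystander: glass beaker, 71 mm across, 90 mm tall, standing on the hot plate to the right of the meter. Origin at the centre of its foot.

How it is judged:
By the outcome, as a careful person would: the job done as asked, in the order asked, and still so for the second after the job is handed in, with the robot touching nothing.
It also fails if it takes over 45 s, if anything falls off the work surface, if the arm or the gripper's body presses on something with over 40 N, if the wrist force passes 120 N, or if a joint passes its speed limit or range.

## Working session

There is one attempt and no reset: what is moved stays moved. The work goes in short steps, Python scripts to look and compute and a shell command to move; the robot and the scene stay as the last step left them, time stands still between calls to the robot, and variables do not carry over. Pictures are saved under pics/ and viewed, at most 10 in all, crops included, and the job is handed in when it is done.

```bash
mkdir -p pics; ls; python3 - <<'E'
from cell import ctrl
import cv2,numpy as np
np.set_printoptions(precision=4,suppress=True)
s=ctrl.read_state();print(s)
for n in("top","scene"):
    im=ctrl.get_image(n);cv2.imwrite(f"pics/{n}0.png",im["pixels"][:,:,::-1])
    print(n,{k:v for k,v in im.items() if k!="pixels"})
E
```

```text
pics
{'clock': 0.0, 'qpos': array([ 1.2552,  0.6293,  0.0384,  1.5183, -0.027 ,  0.9963, -0.02  ]), 'qd': array([ 0.0001,  0.0003, -0.0008, -0.0003, -0.0002,  0.0003, -0.    ]), 'tau': array([  0.    , -56.3397,   1.2259, -19.3447,   0.0109,   0.0104,
         0.    ]), 'eef_pos': array([ 160.5557, -629.1734,  203.1063]), 'tool_rot': array([-3.1397,  0.    ,  0.2499]), 'force': array([-0.3357,  0.0893, -0.1326]), 'torque': array([ 0.0078,  0.0207, -0.0258]), 'gripper_force': 0.0, 'width': 85.45108295908082}
top {'fx': 397.3227232590512, 'fy': 397.3227232590512, 'cx': 249.2338153843716, 'cy': 198.00131135893756, 'pose': array([[  0.0102,   0.9855,  -0.1694, 369.7979],
       [ -0.9999,   0.0097,  -0.0042, 179.8765],
       [ -0.0025,   0.1694,   0.9855, 965.1152],
       [  0.    ,   0.    ,   0.    ,   1.    ]])}
scene {'fx': 389.0892205062639, 'fy': 389.0892205062639, 'cx': 257.25011171246575, 'cy': 189.9986715847568, 'pose': array([[   0.9968,   -0.0614,    0.0513,  556.618 ],
       [   0.0786,    0.633 ,   -0.7701, -478.4237],
       [   0.0148,    0.7717,    0.6358,  644.1375],
       [   0.    ,    0.    ,    0.    ,    1.    ]])}
```

View pics/top0.png

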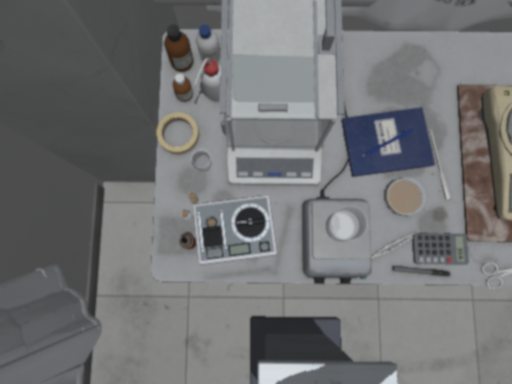

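View pics/scene0.png

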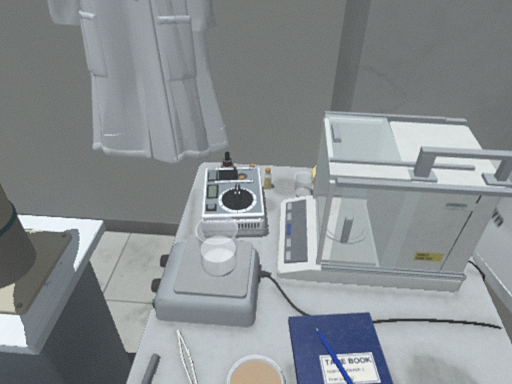

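The top view shows the meter at about (235,230), with dial (250,222), shutter plate (212,240), bottle (188,240). I'll enlarge it.

```bash
cat > h.py <<'E'
import numpy as np,cv2
from cell import ctrl
from scipy.spatial.transform import Rotation as R
np.set_printoptions(precision=2,suppress=True)
def ray(im,u,v,z,pose=None):
    P=im["pose"] if pose is None else pose
    d=P[:3,:3]@np.array([(u-im["cx"])/im["fx"],-(v-im["cy"])/im["fy"],-1]);o=P[:3,3]
    return o+d*(z-o[2])/d[2]
def proj(im,p,pose=None):
    P=im["pose"] if pose is None else pose
    c=P[:3,:3].T@(np.array(p)-P[:3,3]);return np.array([im["cx"]+im["fx"]*c[0]/-c[2],im["cy"]-im["fy"]*c[1]/-c[2]])
def wpose(im,s):
    T=np.eye(4);T[:3,:3]=R.from_euler("xyz",s["tool_rot"]).as_matrix();T[:3,3]=s["eef_pos"];return T@im["T_tool_cam"]
E
python3 - <<'E'
from h import *
im=ctrl.get_image("top");p=im["pixels"]
cv2.imwrite("pics/c1.png",cv2.resize(p[180:275,150:290,::-1],None,fx=5.7,fy=5.7,interpolation=cv2.INTER_CUBIC))
for c in[(194,207),(268,196),(276,253),(200,263)]:print(ray(im,*c,70))
print(ray(im,250,222,76))
E
```

```text
[501.64 309.25  70.  ]
[528.74 140.77  70.  ]
[399.68 122.63  70.  ]
[375.92 291.65  70.  ]
[467.94 181.35  76.  ]
```

View pics/c1.png

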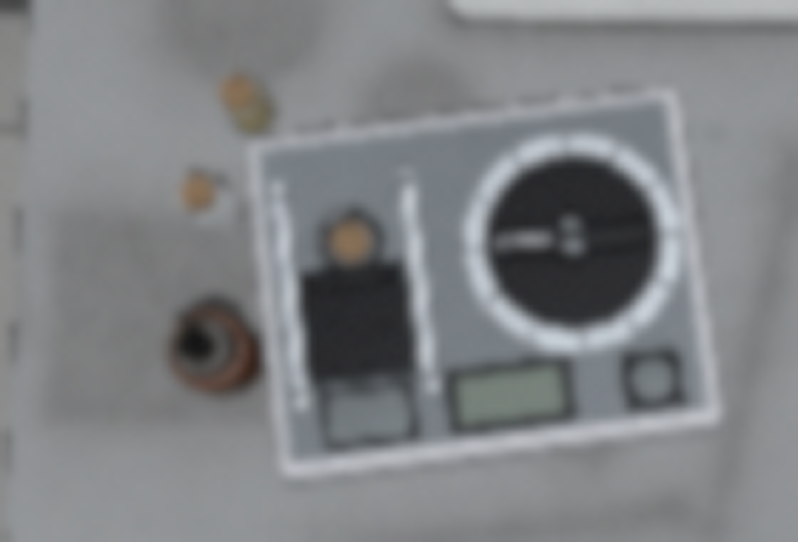

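Crop shows the meter with white rim, the dial pointer pointing left (tip ≈(500,241), centre (570,240)), shutter plate black at (358,322) just in front of the cork, zero key (370,412), and bottle at left.

```bash
python3 - <<'E'
from h import *
im=ctrl.get_image("top")
f=lambda u,v,z:ray(im,150+(u+.5)/5.7-.5,180+(v+.5)/5.7-.5,z)
c=np.array([f(*q,70)[:2] for q in[(252,145),(677,92),(720,418),(285,474)]])
print(c,c.mean(0));e=[c[0]-c[1],c[3]-c[2]];print([np.linalg.norm(x) for x in e],[np.arctan2(-x[0],x[1]) for x in e])
e=[c[0]-c[3],c[1]-c[2]];print([np.linalg.norm(x) for x in e],[np.arctan2(x[1],x[0]) for x in e])
yaw=.127;Rm=np.array([[np.cos(yaw),-np.sin(yaw)],[np.sin(yaw),np.cos(yaw)]])
for n,u,v,z in[("scale",574,243,71),("bosstop",572,237,92),("pointer tip",498,242,92),("key",370,414,76),("round",653,378,76),("plate far L",302,275,75),("plate far R",402,264,75),("bottle",200,345,102),("vialcork",348,242,75),("vial_e",198,190,60)]:
    p=f(u,v,z)[:2];print(n,p,Rm.T@(p-c.mean(0)))
E
```

```text
[[506.18 309.86]
 [529.38 139.95]
 [399.85 122.84]
 [376.47 292.58]] [452.97 216.31]
[np.float64(171.48784973447215), np.float64(171.34136273314454)] [np.float64(0.13567488481460513), np.float64(0.13689527545695848)]
[np.float64(130.85657533364878), np.float64(130.64802872938742)] [np.float64(0.1324512608041463), np.float64(0.13132389642322936)]
scale [468.  180.7] [ 10.39 -37.23]
bosstop [468.02 181.47] [ 10.51 -36.46]
pointer tip [465.79 210.1 ] [11.93 -7.78]
key [399.81 259.45] [-47.27  49.53]
round [414.86 149.35] [-46.29 -61.6 ]
plate far L [453.84 287.68] [ 9.9  70.69]
plate far R [458.57 248.39] [ 9.62 31.12]
bottle [424.26 322.37] [-15.04 108.85]
vialcork [467.06 269.91] [20.77 51.39]
vial_e [489.15 332.47] [ 50.6  110.64]
```

```bash
python3 -m handwheel '[[[0,0,6.6],[0,0,-0.04],1],[[0,0,0],[0,0,-0.04],1],[[0,0,0],[0,0,-0.02],1]]'
python3 -m handwheel '[[[0,0,0],[0.0225,-0.0225,0],1],[[0,0,0],[0.0225,-0.0225,0],1],[[0,0,0],[0.0225,-0.0225,0],1],[[0,0,0],[0.0225,-0.0225,0],1],[[0,0,0],[0.0225,-0.0225,0],1]]'
python3 -m handwheel '[[[0,0,0],[0.0225,-0.0225,0],1],[[0,0,0],[0.0225,-0.0225,0],1],[[0,0,0],[0.0225,-0.0225,0],1],[[0,0,0],[0.0225,-0.0225,0],1],[[0,0,0],[0.0225,-0.0225,0],1]]'
```

```text
clock: 0.45
eef_pos: [161.1, -631.5, 308.3]
tool_rot: [3.136, -0.001, 0.134]
force: [0.3, -0.6, -0.0]
width: 51.8
gripper_force: 0.0
clock: 0.87
eef_pos: [257.7, -501.8, 303.9]
tool_rot: [-3.141, -0.0, 0.134]
force: [1.2, 0.1, 0.3]
width: 0.0
gripper_force: 0.0
clock: 1.28
eef_pos: [354.1, -375.2, 304.0]
tool_rot: [-3.142, -0.0, 0.134]
force: [0.3, 0.3, -0.3]
width: 0.2
gripper_force: 0.0
```

```bash
python3 -m handwheel '[[[0,0,0],[0.0225,-0.0225,0],1],[[0,0,0],[0.0225,-0.0225,0],1],[[0,0,0],[0.0225,-0.0225,0],1],[[0,0,0],[0.0225,-0.0225,0],1],[[0,0,0],[0.0225,-0.0225,0],1]]'
for i in 1 2 3; do python3 -m handwheel '[[[0,0,0],[0.0027,-0.0303,0.003],1],[[0,0,0],[0.0027,-0.0303,0.003],1],[[0,0,0],[0.0027,-0.0303,0.003],1],[[0,0,0],[0.0027,-0.0303,0.003],1],[[0,0,0],[0.0027,-0.0303,0.003],1]]' | head -4; done
python3 - <<'E'
from h import *
s=ctrl.read_state();im=ctrl.get_image("wrist");P=wpose(im,s)
print(s["eef_pos"],s["tool_rot"],s["force"],im["fx"],im["cx"],im["cy"],im["T_tool_cam"])
cv2.imwrite("pics/w1.png",im["pixels"][:,:,::-1])
c=np.array([453,216.3]);y=.134;Rm=np.array([[np.cos(y),-np.sin(y)],[np.sin(y),np.cos(y)]])
for n,m,z in[("dial",(10,-38),92),("key",(-48,50),76),("round",(-48,-62),76),("ptr?",(10,-8),92)]:print(n,proj(im,[*(c+Rm@np.array(m)),z],P))
E
```

```text
clock: 1.7
eef_pos: [450.5, -248.7, 304.1]
tool_rot: [3.142, 0.0, 0.134]
force: [0.5, -0.4, 0.3]
width: 0.1
gripper_force: 0.0
clock: 2.12
eef_pos: [442.5, -96.7, 288.9]
tool_rot: [3.142, -0.0, 0.134]
force: [1.2, 0.6, 0.9]
clock: 2.53
eef_pos: [435.6, 55.1, 274.0]
tool_rot: [3.141, -0.0, 0.134]
force: [0.7, 0.1, 0.3]
clock: 2.95
eef_pos: [428.7, 207.1, 258.9]
tool_rot: [3.142, -0.0, 0.134]
force: [0.4, -0.4, 0.3]
[428.68 207.09 258.91] [ 3.14 -0.    0.13] [ 0.44 -0.37  0.33] 269.8668035139464 259.24797145203644 192.98267065635522 [[   0.      0.96    0.29   75.3 ]
 [   1.     -0.      0.      0.99]
 [   0.      0.29   -0.96 -168.77]
 [   0.      0.      0.      1.  ]]
dial [284.67 143.81]
key [217.32 185.63]
round [300.15 185.69]
ptr? [260.33 143.79]
```

View pics/w1.png

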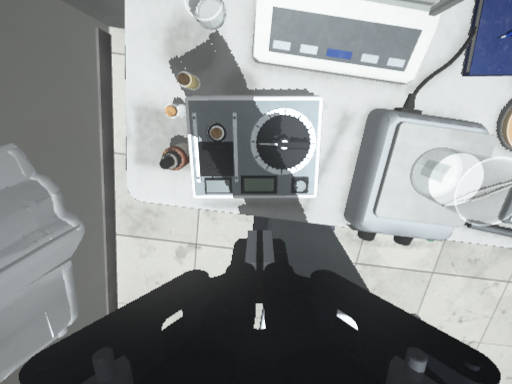

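Wrist view agrees with the estimate (dial at (284,144), key (217,186), pointer pointing left ≈90° in the meter frame). Go down in front of the lip.

```bash
python3 -m handwheel '[[[0,0,0],[0.0003,-0.014,0.02],1],[[0,0,0],[0.0003,-0.014,0.025],1],[[0,0,0],[0.0003,-0.014,0.035],1],[[0,0,0],[0.0003,-0.0139,0.04],1],[[0,0,0],[0,0,0.038],1]]'
python3 -m handwheel '[[[0,0,0],[0,0,0.01],1],[[0,0,0],[0,0,0.01],1],[[0,0,0],[0,0,0],1]]'
python3 -m handwheel '[[[0,0,0],[0.004,0,0],1],[[0,0,0],[0.004,0,0],1],[[0,0,0],[0,0,0],1]]'
python3 - <<'E'
from h import *
im=ctrl.get_image("wrist");cv2.imwrite("pics/w2.png",im["pixels"][:,:,::-1])
E
```

```text
clock: 3.42
eef_pos: [422.7, 264.6, 100.7]
tool_rot: [-3.138, -0.002, 0.138]
force: [0.9, -0.1, -0.9]
width: -0.0
gripper_force: 0.0
clock: 3.67
eef_pos: [422.5, 260.2, 80.9]
tool_rot: [3.14, 0.002, 0.134]
force: [-0.2, -0.3, -0.3]
width: 0.1
gripper_force: 0.0
clock: 3.92
eef_pos: [433.4, 262.9, 83.5]
tool_rot: [-3.14, -0.005, 0.133]
force: [1.1, 0.1, 0.4]
width: 0.1
gripper_force: 0.0
```

View pics/w2.png

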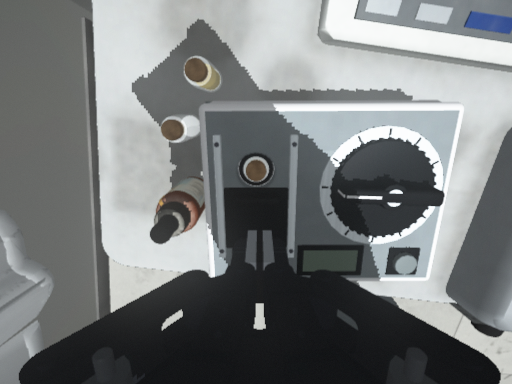

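The fingertip is over the plate, just in front of the lip (≈(258,195)); the dial bar lies along meter y. Push gently.

```bash
for i in 1 2 3; do python3 -m handwheel '[[[0,0,0],[0.003,0,0],1],[[0,0,0],[0.003,0,0],1],[[0,0,0],[0.003,0,0],1],[[0,0,0],[0,0,0],1]]' | sed -n 1,4p; done
```

```text
clock: 4.3
eef_pos: [440.6, 263.5, 81.9]
tool_rot: [-3.141, -0.001, 0.134]
force: [0.3, -0.2, 0.3]
clock: 4.63
eef_pos: [449.4, 264.7, 81.6]
tool_rot: [-3.141, -0.001, 0.134]
force: [0.2, 0.3, 0.3]
clock: 4.97
eef_pos: [458.3, 265.9, 81.7]
tool_rot: [-3.141, -0.001, 0.134]
force: [-0.3, 0.7, 0.3]
```

```bash
python3 - <<'E'
from h import *
im=ctrl.get_image("wrist");p=im["pixels"][90:290,160:360,::-1]
cv2.imwrite("pics/w3.png",cv2.resize(p,None,fx=3,fy=3,interpolation=cv2.INTER_CUBIC))
E
```

```text
(no output)
```

View pics/w3.png

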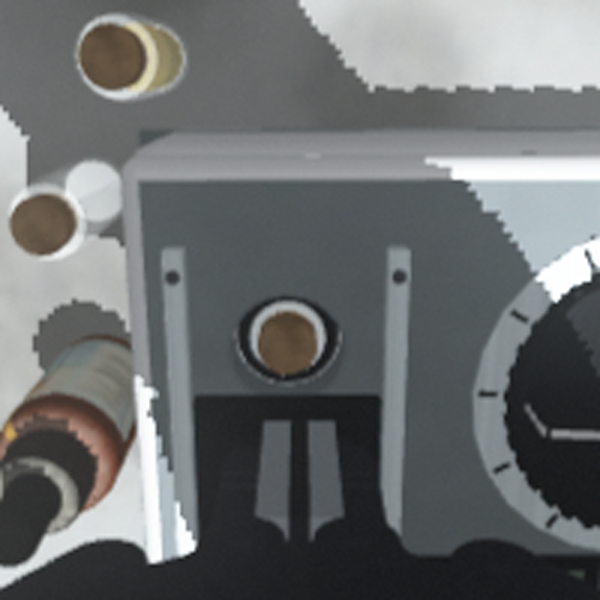

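```bash
python3 - <<'E'
from h import *
s=ctrl.read_state();im=ctrl.get_image("wrist");P=wpose(im,s)
c=np.array([453,216.3]);y=.134;Rm=np.array([[np.cos(y),-np.sin(y)],[np.sin(y),np.cos(y)]])
f=lambda u,v,z:Rm.T@(ray(im,160+u/3,90+v/3,z,P)[:2]-c)
print("tcp",Rm.T@(s["eef_pos"][:2]-c),s["eef_pos"][2])
for n,u,v,z in[("plateedge",288,396,75),("as lip top",288,396,88),("well",288,345,71),("rail",400,277,73),("finger end far",288,420,81)]:print(n,f(u,v,z))
E
```

```text
tcp [11.41 48.4 ] 81.64603417561739
plateedge [11.31 49.79]
as lip top [16.89 49.62]
well [22.57 49.81]
rail [39.64 24.35]
finger end far [ 7.95 49.73]
```

```bash
cat > edge.py <<'E'
from h import *
c=np.array([453,216.3]);y=.134;Rm=np.array([[np.cos(y),-np.sin(y)],[np.sin(y),np.cos(y)]])
def tm(p):return Rm.T@(np.asarray(p)[:2]-c)
if __name__=="__main__":
    s=ctrl.read_state();im=ctrl.get_image("wrist");P=wpose(im,s);g=cv2.cvtColor(im["pixels"],cv2.COLOR_RGB2GRAY)
    print("tcp",tm(s["eef_pos"]),s["eef_pos"][2],"F",Rm.T@s["force"][:2],s["force"][2])
    for my in(68,36):
        xs=np.arange(-10,60,.5);v=[]
        for x in xs:
            q=proj(im,[*(c+Rm@np.array([x,my])),75],P).round().astype(int);v.append(g[q[1],q[0]] if 0<=q[1]<384 else 0)
        v=np.array(v,int);b=np.where(v<55)[0];print(my,"far edge",xs[b.max()] if len(b) else None,v[::4])
E
python3 edge.py
for i in 1 2; do python3 -m handwheel '[[[0,0,0],[0.003,0,0],1],[[0,0,0],[0.003,0,0],1],[[0,0,0],[0,0,0],1]]' | sed -n 1,4p;python3 edge.py; done
```

```text
tcp [11.06 48.37] 81.62433861077687 F [ 0.6  -0.37] 0.20174223690956128
68 far edge 12.0 [38 39 38 38 38 39 40 39 39 38 37 40 86 84 83 84 82 83 84 84 85 87 86 87
 85 86 85 84 86 86 86 84 85 86 86]
36 far edge 12.0 [34 32 31 33 32 28 29 28 28 29 29 29 81 80 80 82 80 78 80 81 81 81 81 81
 82 82 82 84 82 82 82 84 85 86 86]
clock: 5.37
eef_pos: [464.3, 266.7, 81.7]
tool_rot: [-3.141, -0.001, 0.134]
force: [0.9, -0.6, 0.3]
tcp [17.93 48.48] 81.74190897622127 F [ 0.77 -0.71] 0.25685705927509284
68 far edge 12.0 [39 39 40 40 38 40 39 39 39 40 41 40 88 86 86 85 84 84 84 87 88 89 89 89
 87 87 87 86 88 88 88 87 86 87 87]
36 far edge 12.5 [29 32 35 31 33 32 34 34 29 27 29 28 80 82 80 82 81 80 82 81 83 82 82 82
 81 84 83 83 82 82 84 83 85 85 85]
clock: 5.67
eef_pos: [470.2, 267.5, 81.7]
tool_rot: [-3.141, -0.001, 0.134]
force: [-0.1, 0.4, 0.1]
tcp [23.93 48.45] 81.73993408933146 F [-0.02  0.45] 0.05441177150421252
68 far edge 12.5 [37 39 37 36 36 37 37 37 38 39 38 40 83 85 84 82 81 82 84 83 85 87 85 85
 85 85 85 84 85 84 85 84 84 83 84]
36 far edge 12.5 [30 30 32 31 31 34 30 32 33 31 31 32 79 78 78 79 78 78 79 79 79 79 79 78
 80 80 80 81 79 78 78 80 82 83 83]
```

```bash
python3 - <<'E'
from h import *
a=ctrl.get_image("wrist")["pixels"][120:300,160:360,::-1]
b=ctrl.get_image("top")["pixels"][170:275,170:290,::-1]
a=cv2.resize(a,(440,396),interpolation=3);b=cv2.resize(b,(355,310),interpolation=3)
o=np.zeros((396,795,3),np.uint8);o[:,:440]=a;o[:310,440:]=b
cv2.imwrite("pics/w4.png",o)
s=ctrl.read_state();im=ctrl.get_image("wrist");print(proj(im,s["eef_pos"],wpose(im,s)),proj(ctrl.get_image("top"),s["eef_pos"]))
E
```

```text
[257.93 225.74] [211.54 220.74]
```

View pics/w4.png

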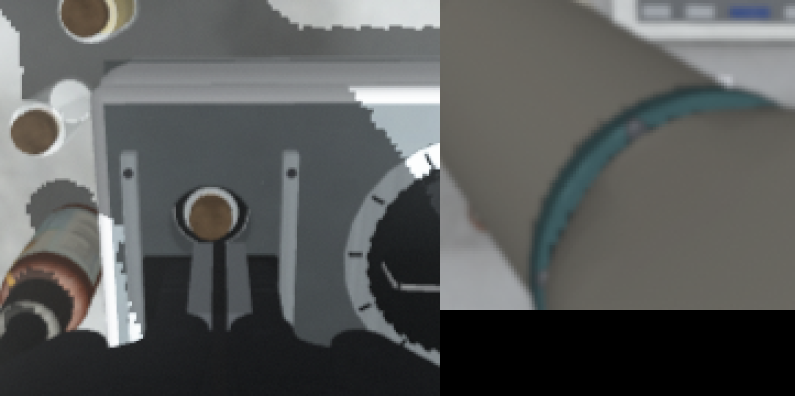

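The fingertip went over the plate to the cork (crop (215,240)) without moving the plate edge. I'll brighten the dark region of the saved pictures to find the lip.

```bash
python3 - <<'E'
import cv2,numpy as np
def en(f,r0,r1,c0,c1,s):
    a=cv2.imread(f)[r0:r1,c0:c1].astype(float);a=np.clip((a-10)*4,0,255).astype(np.uint8);return cv2.resize(a,s,interpolation=cv2.INTER_CUBIC)
o=np.zeros((600,800,3),np.uint8)
o[:300,:400]=en("pics/w2.png",160,265,190,330,(400,300))
o[:300,400:]=en("pics/w1.png",120,210,185,305,(400,300))
o[300:,:400]=en("pics/top0.png",200,265,192,278,(400,300))
o[300:,400:]=en("pics/w3.png",360,600,150,470,(400,300))
cv2.imwrite("pics/e1.png",o)
E
```

```text
(no output)
```

View pics/e1.png

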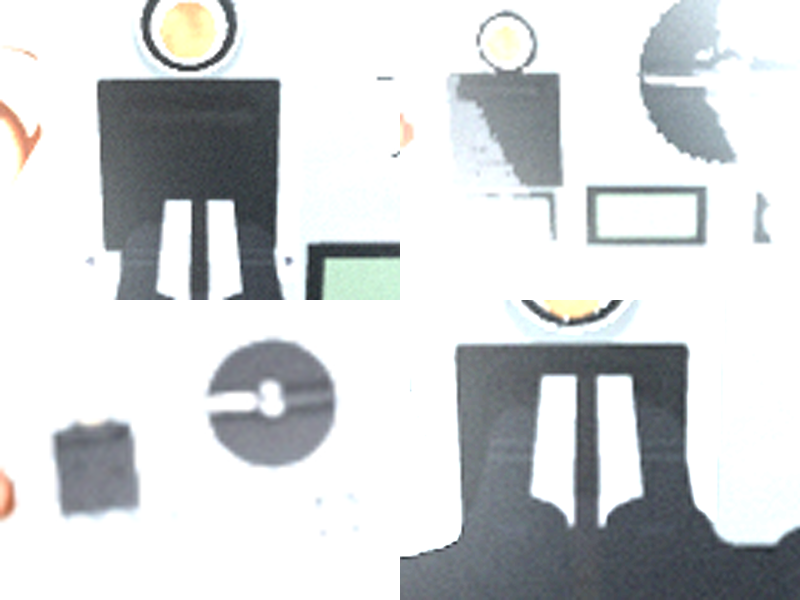

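```bash
python3 - <<'E'
from edge import *
s=ctrl.read_state();im=ctrl.get_image("wrist");T=im["T_tool_cam"]
for x in(0,5,11):
  for d in(0,-7,-13):print(x,d,proj(im,[x,0,d],T),proj(im,[x,9,d],T)[0])
# lip in w2
s2=dict(eef_pos=np.array([430.4,263.8,80.8]),tool_rot=np.array([np.pi,0,.134]));P=wpose(im,s2)
for r in(188,196,200,204):print(r,tm(ray(im,257,r,88,P)),tm(ray(im,257,r,75,P)))
print(s["eef_pos"],s["width"])
E
```

```text
0 0 [257.93 225.74] 271.16497334116843
0 -7 [257.87 230.13] 271.60941317536293
0 -13 [257.82 234.16] 272.0180340514613
5 0 [257.92 218.92] 271.2627288151254
5 -7 [257.86 223.08] 271.71463159816983
5 -13 [257.81 226.91] 272.1303582358901
11 0 [257.91 210.59] 271.38214341067874
11 -7 [257.85 214.47] 271.84325013804084
11 -13 [257.79 218.05] 272.2677487939702
188 [12.72 50.6 ] [ 8.97 50.72]
196 [ 7.49 50.61] [ 3.32 50.73]
200 [ 4.83 50.61] [ 0.45 50.74]
204 [ 2.16 50.62] [-2.44 50.74]
[469.17 267.34  81.63] -0.09925493226706414
```

The faint lip is at meter x≈5, and the visible tip sits at row 229, about 7 mm higher than the TCP model implies, so it probably passed over the lip. I'll go back and feel for height gently.

```bash
python3 -m handwheel '[[[0,0,0],[0,0,-0.01],1],[[0,0,0],[-0.022,0,0],1],[[0,0,0],[-0.022,0,0],1],[[0,0,0],[0,0,0.01],1],[[0,0,0],[0,0,0],1]]'|sed -n 2,4p; for i in 1 2; do python3 -m handwheel '[[[0,0,0],[0,0,0.001],1],[[0,0,0],[0,0,0.001],1],[[0,0,0],[0,0,0],1]]'|sed -n 2,4p; done; python3 edge.py|head -3
```

```text
eef_pos: [424.4, 261.2, 81.4]
tool_rot: [3.141, 0.001, 0.136]
force: [-0.3, -0.0, -0.6]
eef_pos: [426.7, 261.6, 79.8]
tool_rot: [-3.141, -0.001, 0.134]
force: [0.5, -0.2, -1.4]
eef_pos: [425.9, 261.4, 77.5]
tool_rot: [3.142, 0.0, 0.134]
force: [-0.4, 0.5, -0.6]
tcp [-20.82  48.31] 77.52392024209689 F [-0.29  0.59] -0.64309516188879
68 far edge 11.5 [32 32 34 29 30 31 33 31 30 30 31 66 80 80 78 80 79 79 81 82 84 83 83 83
 84 82 84 85 85 84 84 84 85 86 87]
```

```bash
for i in 1 2 3; do python3 -m handwheel '[[[0,0,0],[0,0,0.001],1],[[0,0,0],[0,0,0],1]]'|sed -n 2,4p; done
```

```text
eef_pos: [425.7, 261.4, 76.5]
tool_rot: [3.142, 0.0, 0.135]
force: [0.4, 0.5, -0.6]
eef_pos: [425.7, 261.4, 75.5]
tool_rot: [3.142, 0.0, 0.135]
force: [-0.5, -0.1, -1.1]
eef_pos: [425.6, 261.4, 74.5]
tool_rot: [3.141, 0.0, 0.135]
force: [0.1, 0.0, -0.3]
```

```bash
for i in 1 2 3 4; do python3 -m handwheel '[[[0,0,0],[0,0,0.001],1],[[0,0,0],[0,0,0],1]]'|sed -n 2,4p; done
```

```text
eef_pos: [425.7, 261.4, 73.5]
tool_rot: [3.142, 0.0, 0.135]
force: [0.2, 0.6, -0.2]
eef_pos: [425.7, 261.4, 72.5]
tool_rot: [3.142, 0.0, 0.135]
force: [-0.9, 0.6, 0.3]
eef_pos: [425.7, 261.4, 71.5]
tool_rot: [3.142, 0.0, 0.135]
force: [-1.0, -0.1, 0.2]
eef_pos: [425.7, 261.4, 70.5]
tool_rot: [3.142, 0.0, 0.135]
force: [0.3, 1.1, -0.0]
```

```bash
for i in 1 2 3; do python3 -m handwheel '[[[0,0,0],[0.003,0,0],1],[[0,0,0],[0.003,0,0],1],[[0,0,0],[0.003,0,0],1],[[0,0,0],[0,0,0],1]]'|sed -n 2,4p;python3 edge.py|grep far|cut -c1-20; done
```

```text
eef_pos: [435.8, 262.9, 70.7]
tool_rot: [-3.141, -0.001, 0.134]
force: [1.0, -0.6, -0.1]
68 far edge 12.0 [35
36 far edge 12.0 [25
eef_pos: [444.5, 264.0, 70.7]
tool_rot: [-3.141, -0.001, 0.134]
force: [-0.1, 0.3, 0.1]
68 far edge 12.0 [37
36 far edge 12.0 [28
eef_pos: [453.4, 265.2, 70.7]
tool_rot: [-3.141, -0.001, 0.134]
force: [1.1, 0.6, 0.1]
68 far edge 11.5 [38
36 far edge 12.5 [34
```

```bash
for i in 1 2 ; do python3 -m handwheel '[[[0,0,0],[0.003,0,0],1],[[0,0,0],[0.003,0,0],1],[[0,0,0],[0,0,0],1]]'|sed -n 2,4p;python3 edge.py|cut -c1-60; done
```

```text
eef_pos: [459.3, 266.1, 70.7]
tool_rot: [-3.141, -0.001, 0.134]
force: [0.0, -0.5, 0.0]
tcp [12.89 48.47] 70.72710642894096 F [-0.04 -0.52] 0.000774
68 far edge 12.5 [34 34 35 35 36 33 35 34 35 34 33 34 82 82 
 85 84 85 84 84 84 85 86 83 86 86]
36 far edge 12.5 [28 30 29 32 32 32 30 30 29 27 27 26 79 80 
 81 81 82 79 83 82 82 83 83 87 84]
eef_pos: [465.3, 266.9, 70.7]
tool_rot: [-3.141, -0.001, 0.134]
force: [0.6, 0.6, -0.4]
tcp [18.92 48.46] 70.73580351388007 F [0.67 0.48] -0.3750853
68 far edge 12.5 [38 37 37 36 36 36 37 35 37 35 35 37 83 82 
 84 84 84 86 85 85 86 85 84 85 85]
36 far edge 12.5 [27 29 29 30 31 31 34 32 30 32 31 28 79 80 
 81 82 82 82 82 82 80 84 83 83 84]
```

Still above the lip, so the tip really is ≥17 mm shorter than modelled. Back and feel downward further.

```bash
python3 -m handwheel '[[[0,0,0],[0,0,-0.01],1],[[0,0,0],[-0.02,0,0],1],[[0,0,0],[-0.02,0,0],1],[[0,0,0],[0,0,0.01],1],[[0,0,0],[0,0,0.006],1]]'|sed -n 2,4p; python3 -m handwheel '[[[0,0,0],[0,0,0],1],[[0,0,0],[0,0,0.001],1],[[0,0,0],[0,0,0],1]]'|sed -n 2,4p; for i in 1 2 3 4 ; do python3 -m handwheel '[[[0,0,0],[0,0,0.001],1],[[0,0,0],[0,0,0],1]]'|sed -n 2,4p; done
```

```text
eef_pos: [424.1, 261.5, 65.0]
tool_rot: [-3.141, -0.0, 0.136]
force: [0.6, -0.2, -0.4]
eef_pos: [425.5, 261.5, 63.6]
tool_rot: [-3.141, -0.001, 0.134]
force: [0.8, -1.4, 0.6]
eef_pos: [425.2, 261.3, 62.7]
tool_rot: [-3.141, -0.0, 0.134]
force: [0.3, -0.9, 0.1]
eef_pos: [424.9, 261.3, 61.6]
tool_rot: [-3.142, -0.0, 0.134]
force: [0.0, -1.1, -0.8]
eef_pos: [424.7, 261.3, 60.6]
tool_rot: [3.142, 0.0, 0.135]
force: [-0.8, 1.0, -0.7]
eef_pos: [424.7, 261.3, 59.5]
tool_rot: [3.142, 0.0, 0.135]
force: [-1.3, -0.3, -0.3]
```

```bash
python3 - <<'E'
from edge import *
s=ctrl.read_state();im=ctrl.get_image("scene");p=im["pixels"][:,:,::-1].copy()
w=ctrl.get_image("wrist")["pixels"][:,:,::-1]
q=proj(im,s["eef_pos"]);q2=proj(im,s["eef_pos"]+[0,0,17]);k=proj(im,[*(c+Rm@[4,50]),88]);print(q,q2,k,s["eef_pos"],s["qpos"])
u,v=q.astype(int)
a=cv2.resize(p[v-50:v+50,u-40:u+60],(500,500),interpolation=3)
a=np.clip(a.astype(float)*1.6,0,255).astype(np.uint8)
for t,col in((q,(0,0,255)),(q2,(0,255,0)),(k,(255,0,0))):cv2.circle(a,tuple(int(z) for z in ((t-[u-40,v-50]+.5)*5)),4,col,1)
b=cv2.resize(w[100:300,170:270],(300,600),interpolation=3);b=np.clip(b.astype(float)*2,0,255).astype(np.uint8)
o=np.zeros((600,800,3),np.uint8);o[:500,:500]=a;o[:,500:]=b;cv2.imwrite("pics/s2.png",o)
E
```

```text
[223.59 179.65] [223.31 174.09] [234.03 169.63] [424.66 261.28  59.53] [-0.49  0.65 -0.18  2.06  0.25  0.46 -2.29]
```

View pics/s2.png

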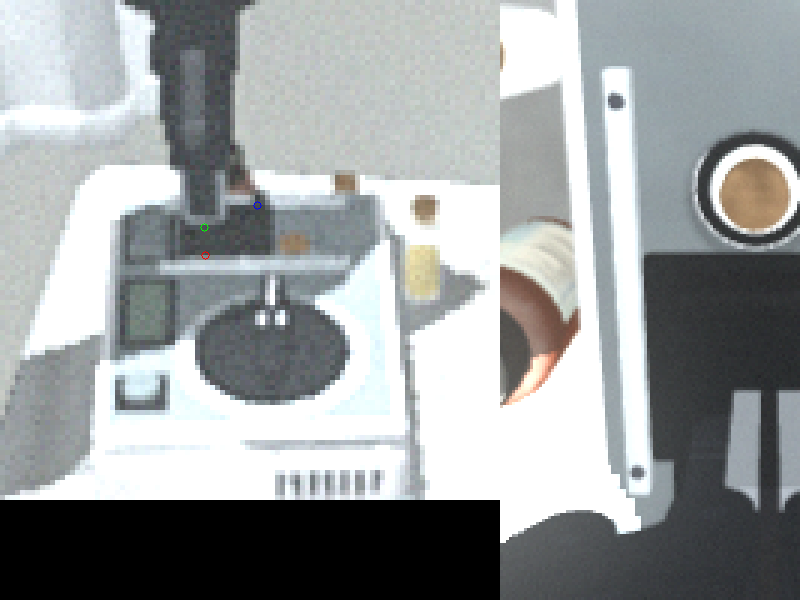

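Scene crop: the true tip (≈(204,220)) is about 20 mm above the reported TCP (red), so the tip is now near z≈79, below the lip top. Push forward.

```bash
for i in 1 2 3 4; do python3 -m handwheel '[[[0,0,0],[0.003,0,0],1],[[0,0,0],[0.003,0,0],1],[[0,0,0],[0,0,0],1]]'|sed -n 4,4p;python3 edge.py|grep -v "^ "|cut -c1-60; done
```

```text
force: [-0.3, -0.5, -0.1]
tcp [-14.86  48.51] 59.76026225844549 F [-0.37 -0.43] -0.057
68 far edge 11.5 [30 31 30 30 30 29 30 31 30 30 29 55 78 77 
36 far edge 12.0 [22 22 23 24 23 25 27 24 24 26 25 44 76 76 
force: [0.8, -0.1, -0.3]
tcp [-9.05 48.42] 59.701053985339854 F [ 0.78 -0.17] -0.2652
68 far edge 11.5 [30 30 30 30 29 30 29 28 30 30 29 56 78 77 
36 far edge 12.0 [25 25 24 23 24 25 25 23 23 25 25 42 77 76 
force: [0.0, -0.1, 0.9]
tcp [-3.5  48.37] 59.632357512653314 F [ 0.   -0.14] 0.94804
68 far edge 15.5 [30 30 30 29 29 29 30 30 29 28 30 30 30 57 
36 far edge 16.5 [28 28 29 23 25 24 23 26 24 23 25 25 24 44 
force: [-0.4, 0.4, 0.2]
tcp [ 2.76 48.4 ] 59.67845543508265 F [-0.3   0.45] 0.163827
68 far edge 22.0 [28 30 30 28 28 29 30 29 29 30 27 28 28 27 
36 far edge 22.5 [28 31 31 28 29 29 24 23 25 22 26 28 23 25
```

Shutter moving with the finger. Continue to the stop.

```bash
for i in 1 2; do python3 -m handwheel '[[[0,0,0],[0.003,0,0],1],[[0,0,0],[0.003,0,0],1],[[0,0,0],[0.001,0,0],1],[[0,0,0],[0,0,0],1]]'|sed -n 4,4p;python3 edge.py|grep -v "^ "|cut -c1-60; done;  for i in 1 2 3; do python3 -m handwheel '[[[0,0,0],[0.001,0,0],1],[[0,0,0],[0.001,0,0],1],[[0,0,0],[0,0,0],1]]'|sed -n 4,4p;python3 edge.py|grep -v "^ "|cut -c1-60; done
```

```text
force: [-0.2, 0.1, -0.3]
tcp [ 9.52 48.45] 59.67692727170235 F [-0.16  0.16] -0.30553
68 far edge 28.5 [27 27 27 29 27 28 29 30 28 30 30 29 30 29 
36 far edge 29.5 [27 27 28 27 31 26 32 28 28 26 25 25 24 25 
force: [-0.7, 0.0, 0.4]
tcp [16.55 48.47] 59.70512912401821 F [-0.67  0.12] 0.441425
68 far edge 35.5 [30 30 28 27 25 27 28 27 29 30 29 30 28 28 
36 far edge 36.5 [26 30 26 27 27 27 27 27 30 30 30 30 30 25 
force: [-0.8, 0.2, 0.4]
tcp [18.03 48.43] 59.64626006893269 F [-0.72  0.3 ] 0.444374
68 far edge 37.5 [29 32 30 33 27 28 28 29 29 30 30 30 30 29 
36 far edge 37.5 [27 28 27 29 25 28 28 30 29 29 30 29 30 29 
force: [-0.6, -0.0, 0.5]
tcp [20.21 48.42] 59.66507212424776 F [-0.61  0.04] 0.520470
68 far edge 39.5 [29 31 30 30 31 27 28 29 30 29 30 28 28 29 
36 far edge 39.5 [26 26 27 29 28 27 26 26 30 28 27 30 27 26 
force: [-0.9, -0.2, 0.8]
tcp [22.26 48.42] 59.65663066074858 F [-0.92 -0.05] 0.767834
68 far edge 41.5 [26 29 30 29 31 30 28 28 28 30 28 29 30 30 
36 far edge 41.5 [26 27 27 27 28 26 26 27 27 28 26 29 31 27
```

```bash
for i in 1 2 3 4; do python3 -m handwheel '[[[0,0,0],[0.001,0,0],1],[[0,0,0],[0,0,0],1]]'|sed -n 4,4p;python3 edge.py|grep -v "^ "|cut -c1-56; done
```

```text
force: [-0.2, -0.5, 0.0]
tcp [23.16 48.41] 59.66144094837255 F [-0.27 -0.51] 0.01
68 far edge 42.5 [29 28 29 29 30 30 27 25 26 28 28 29 29
36 far edge 42.5 [26 25 25 25 27 26 27 26 28 27 27 30 28
force: [-0.0, -0.1, 0.4]
tcp [24.16 48.39] 59.6764537287056 F [-0.03 -0.12] 0.408
68 far edge 43.5 [27 30 30 26 29 30 31 29 27 28 29 28 29
36 far edge 43.5 [24 25 25 27 27 28 24 27 27 27 28 26 27
force: [-0.3, 1.2, -0.3]
tcp [25.15 48.43] 59.68037237727773 F [-0.18  1.2 ] -0.2
68 far edge 44.5 [27 27 29 29 30 29 30 28 27 28 29 28 29
36 far edge 44.5 [24 28 25 27 27 28 27 28 26 27 28 28 30
force: [-1.2, -0.1, 0.9]
tcp [25.72 48.44] 59.61166832126823 F [-1.24  0.05] 0.85
68 far edge 45.0 [27 27 29 30 30 30 29 30 26 28 27 28 28
36 far edge 45.0 [24 24 25 25 26 28 28 25 26 28 28 27 28
```

```bash
for i in 1 2 ; do python3 -m handwheel '[[[0,0,0],[0.001,0,0],1],[[0,0,0],[0,0,0],1],[[0,0,0],[0,0,0],1]]'|sed -n 4,4p;python3 edge.py|grep -v "^ "|cut -c1-56; done
```

```text
force: [-3.7, 0.5, 1.6]
tcp [25.94 48.37] 59.50555928928399 F [-3.61  0.94] 1.55
68 far edge 45.0 [28 28 29 27 31 31 28 31 27 29 28 29 28
36 far edge 45.5 [23 26 26 26 25 26 26 28 27 28 26 28 28
force: [-7.2, -0.4, 3.4]
tcp [26.03 48.35] 59.427888790559415 F [-7.16  0.6 ] 3.3
68 far edge 45.5 [29 27 29 29 32 29 31 29 27 28 29 30 30
36 far edge 45.5 [25 27 26 25 26 26 27 26 26 28 28 27 28
```

Shutter is at its stop (edge 11.7→45.3, force rising at the stop). Retreat and go to the front of the pointer half of the dial bar.

```bash
python3 -m handwheel '[[[0,0,0],[-0.007,0,0],1],[[0,0,0],[-0.007,0,0],1],[[0,0,0],[0,0,-0.025],1],[[0,0,0],[-0.014,0.031,-0.015],1],[[0,0,0],[-0.014,0.031,0],1]]'|sed -n 4,4p; python3 -m handwheel '[[[0,0,0],[0,0,0],1],[[0,0,0],[0,0,0],1]]'|sed -n 4,4p; cat > dial.py <<'E'
from edge import *
s=ctrl.read_state();im=ctrl.get_image("wrist");P=wpose(im,s)
print("tcp",tm(s["eef_pos"]),s["eef_pos"][2],"F",Rm.T@s["force"][:2],s["force"][2],"yaw",s["tool_rot"],"q7",s["qpos"][6])
# rectify dial disc at bar-top height, meter frame, 4px/mm
n=96*4;X=np.linspace(48,-48,n);pts=[[proj(im,[*(c+Rm@np.array([10.2+a,-37.7+b])),92],P) for b in X] for a in X]
m=np.array(pts,np.float32);g=cv2.remap(cv2.cvtColor(im["pixels"],cv2.COLOR_RGB2GRAY),m[...,0],m[...,1],1)
a,b=np.meshgrid(X,X,indexing="ij");r=np.hypot(a,b)
sel=(r<31)&(r>13)&(g>110);
ang=np.degrees(np.arctan2(b[sel],a[sel]))
print("bright n",sel.sum(),"angle hist",[(int(k),int(v)) for k,v in zip(range(-180,180,10),np.histogram(ang,np.arange(-180,181,10))[0]) if v>30],"med",np.median(ang) if sel.sum() else None)
cv2.imwrite("pics/rect.png",g)
E
python3 dial.py;python3 edge.py|grep -v "^ "|cut -c1-56
```

```text
force: [0.8, -1.8, -1.5]
force: [0.4, 0.3, -0.1]
tcp [-13.87 -15.78] 100.150870291776 F [0.47 0.23] -0.11804771215873286 yaw [ 3.14 -0.    0.13] q7 -2.1596197280189027
bright n 3197 angle hist [(-180, 216), (-170, 253), (-160, 194), (-150, 272), (-140, 268), (-130, 246), (-120, 276), (-110, 231), (-100, 91), (-90, 99), (-80, 113), (-70, 54), (80, 126), (90, 193), (140, 76), (150, 136), (160, 166), (170, 137)] med -113.93655154786964
tcp [-13.11 -13.99] 100.09744679083207 F [1.09 0.22] 0.7
68 far edge 43.5 [184 183 183 185 184  63  63  63  63  6
36 far edge 44.0 [ 83  85  85 142 185  38  38  37  37  3
```

```bash
python3 -m handwheel '[[[0,0,0],[0,0,0.02],1],[[0,0,0],[0,0,0.015],1],[[0,0,0],[0,0,0.005],1],[[0,0,0],[0,0,0],1],[[0,0,0],[0,0,0],1]]'|sed -n 2,4p
sed -i 's/(r<31)&(r>13)&(g>110)/(r<27)\&(r>14)\&(g>150)/' dial.py; python3 dial.py
python3 -m handwheel '[[[0,0,0],[0.003,0,0],1],[[0,0,0],[0,0,0],1]]'|sed -n 4,4p;python3 dial.py
python3 -m handwheel '[[[0,0,0],[0.003,0,0],1],[[0,0,0],[0,0,0],1]]'|sed -n 4,4p;python3 dial.py
```

```text
eef_pos: [441.1, 201.8, 59.6]
tool_rot: [-3.141, -0.0, 0.136]
force: [-0.1, -0.2, 0.5]
tcp [-13.72 -12.74] 59.59182263329762 F [-0.17 -0.14] 0.510851271487873 yaw [-3.14 -0.    0.14] q7 -2.1867227258225945
bright n 253 angle hist [(-130, 116), (-120, 78), (-110, 47)] med -120.11847029685946
force: [-0.1, -0.6, -0.5]
tcp [ -9.59 -13.17] 60.37738395495114 F [-0.16 -0.61] -0.4681196230230559 yaw [-3.14 -0.    0.13] q7 -2.1836569436248565
bright n 229 angle hist [(-130, 87), (-120, 85), (-110, 57)] med -118.11966983447614
force: [0.1, -0.0, 1.2]
tcp [ -6.97 -13.52] 60.035461238550695 F [ 0.08 -0.04] 1.1962977816884042 yaw [-3.14 -0.    0.13] q7 -2.180785038113413
bright n 219 angle hist [(-130, 56), (-120, 93), (-110, 70)] med -116.20011484134734
```

```bash
sed -i '/^sel=/,/^print("bright/d' dial.py; cat >> dial.py <<'E'
th=np.arange(-180,180,6);pr=[]
for t in th:
    rr=np.arange(16,28,.5);A=48-rr*np.cos(np.radians(t));B=48-rr*np.sin(np.radians(t))
    pr.append(np.mean(cv2.remap(g,(B*4).astype(np.float32)[None],(A*4).astype(np.float32)[None],1)))
print(" ".join(f"{t}:{int(v)}" for t,v in zip(th,pr)))
E
python3 dial.py; python3 - <<'E'
import cv2
g=cv2.imread("pics/rect.png");cv2.imwrite("pics/rect2.png",cv2.resize(g,(570,570)))
E
```

```text
tcp [ -7.38 -13.58] 59.925327445138166 F [-0.73 -0.22] -0.59091562231749 yaw [-3.14 -0.    0.13] q7 -2.1809420371817443
-180:51 -174:52 -168:58 -162:56 -156:63 -150:45 -144:67 -138:59 -132:69 -126:66 -120:97 -114:72 -108:96 -102:62 -96:52 -90:53 -84:54 -78:53 -72:55 -66:57 -60:58 -54:56 -48:54 -42:54 -36:57 -30:61 -24:54 -18:50 -12:44 -6:42 0:40 6:37 12:35 18:32 24:31 30:29 36:27 42:26 48:25 54:24 60:23 66:22 72:22 78:23 84:24 90:131 96:22 102:27 108:52 114:53 120:52 126:55 132:55 138:46 144:34 150:25 156:24 162:23 168:40 174:50
```

View pics/rect2.png

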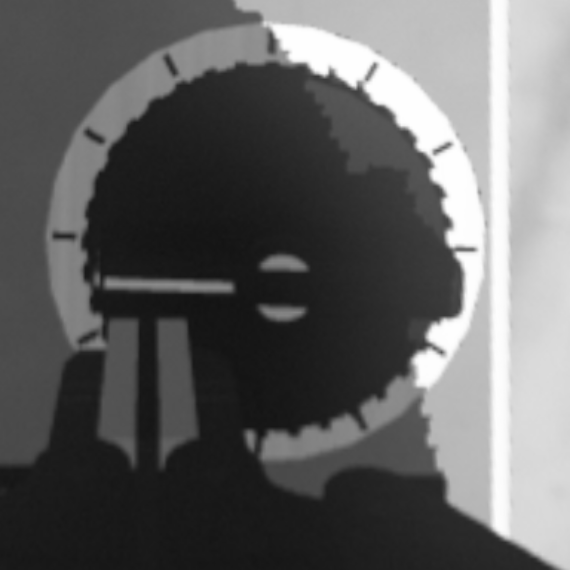

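The rectified view shows the pointer exactly at 90° with the fingertip right at the bar's front face. Start the arc: 7° per row around the dial axis.

```bash
cat >> dial.py <<'E'
th=np.arange(-180,180,1.);pr=[]
for t in th:
    rr=np.arange(16,28,.5);A=48-rr*np.cos(np.radians(t));B=48-rr*np.sin(np.radians(t))
    pr.append(np.mean(cv2.remap(g,(B*4).astype(np.float32)[None],(A*4).astype(np.float32)[None],1)))
pr=np.array(pr);print("POINTER top", [(int(th[i]),int(pr[i])) for i in np.argsort(-pr)[:4]])
E
sed -i '0,/^print(" ".join/s/^print(" ".join.*//' dial.py
for i in 1 2 3; do python3 -m handwheel '[[[0,0,7],[0.00305,-0.00183,0],1],[[0,0,0],[0,0,0],1]]'|sed -n 4,4p;python3 dial.py; done
```

```text
force: [-1.7, -1.2, 1.1]
tcp [ -6.46 -12.3 ] 59.41954701600673 F [-1.88 -0.92] 1.1328229114904542 yaw [3.14 0.   0.01] q7 -2.2623589999437805
POINTER top [(89, 133), (88, 124), (90, 121), (-130, 105)]
force: [-2.8, -0.3, 0.3]
tcp [ -3.93 -10.44] 59.32253440667498 F [-2.78  0.04] 0.33567267761813196 yaw [ 3.14  0.   -0.11] q7 -2.3396900232657423
POINTER top [(83, 133), (84, 126), (82, 119), (-138, 109)]
force: [0.3, 0.1, -0.4]
tcp [ 2.74 -8.65] 59.76196798806736 F [0.34 0.08] -0.3624984930166422 yaw [-3.14 -0.   -0.23] q7 -2.4166261816502685
POINTER top [(69, 134), (70, 131), (68, 119), (-152, 115)]
```

Pointer tracks the tool (69°). q7 nears its limit as it turns, so I'll do two clicks here, then use the other bar end.

```bash
python3 dial.py;for i in 1 2 3 4 ; do python3 -m handwheel '[[[0,0,7],[0.00305,-0.00183,0],1],[[0,0,0],[0,0,0],1]]'|sed -n 4,4p;python3 dial.py; done
```

```text
tcp [ 2.92 -8.87] 59.83135104645839 F [-0.04 -0.36] 0.076125035730793 yaw [-3.14 -0.   -0.23] q7 -2.4138969820441725
POINTER top [(68, 134), (69, 129), (67, 115), (-154, 114)]
force: [0.5, -0.9, -0.2]
tcp [ 6.64 -8.49] 59.88215438957296 F [ 0.38 -0.92] -0.2311338149400617 yaw [-3.14 -0.   -0.35] q7 -2.4935683882466364
POINTER top [(60, 134), (59, 131), (-160, 113), (61, 113)]
force: [-3.5, 1.0, 1.5]
tcp [ 7.65 -8.36] 59.514989012039166 F [-3.34  1.5 ] 1.5391319877031187 yaw [ 3.14  0.   -0.47] q7 -2.569652085187211
POINTER top [(59, 135), (58, 126), (60, 122), (-175, 109)]
force: [-0.8, 0.1, -0.9]
tcp [11.45 -8.19] 59.53687547407026 F [-0.82  0.21] -0.8794538193009076 yaw [ 3.14  0.   -0.6 ] q7 -2.6459755748658145
POINTER top [(51, 137), (52, 130), (50, 121), (178, 109)]
force: [0.3, 0.2, -0.5]
tcp [16.94 -9.54] 59.76744232457438 F [0.32 0.13] -0.5285292879476922 yaw [-3.14 -0.   -0.72] q7 -2.72192095058742
POINTER top [(39, 136), (38, 132), (40, 120), (165, 111)]
```

```bash
python3 -m handwheel '[[[0,0,0],[0,0,0],1],[[0,0,0],[0,0,0],1],[[0,0,0],[0,0,0],1]]'|sed -n 4,4p;python3 dial.py;python3 -m handwheel '[[[0,0,0],[-0.005,0,0],1],[[0,0,0],[-0.01,0,0],1],[[0,0,0],[0,0,-0.02],1],[[0,0,0],[0,0,-0.02],1],[[0,0,0],[0,0,0],1]]'|sed -n 4,4p;python3 dial.py;python3 edge.py|grep -v "^ "|cut -c1-56
```

```text
force: [0.6, -0.3, -0.1]
tcp [16.14 -9.71] 59.777003252282206 F [ 0.55 -0.33] -0.0534332531301067 yaw [-3.14 -0.   -0.72] q7 -2.721664650083043
POINTER top [(37, 136), (38, 135), (36, 116), (39, 114)]
force: [0.9, -0.2, -0.1]
tcp [7.19 3.66] 102.35475158448098 F [ 0.85 -0.31] -0.11295587001768798 yaw [-3.14 -0.   -0.72] q7 -2.748804170577153
POINTER top [(38, 251), (37, 244), (39, 242), (40, 215)]
tcp [6.63 3.32] 101.11498165259397 F [ 0.4  -0.29] -0.57
68 far edge 43.5 [25 27 26 61 66 23 24 26 25 26 26 27 29
36 far edge 44.0 [84 83 28 27 30 26 27 25 24 25 24 24 26
```

```bash
python3 -m handwheel '[[[0,0,0],[0,0,0],1],[[0,0,0],[0,0,0],1],[[0,0,0],[0,0,0],1],[[0,0,0],[0,0,0],1],[[0,0,0],[0,0,0],1]]'|sed -n 4,4p;python3 dial.py
cat > ctr.py <<'E'
from edge import *
im=ctrl.get_image("wrist");s=ctrl.read_state();P=wpose(im,s);p=im["pixels"]
# bright pointer pixels by threshold on the skirt, cast to z=92
q0=proj(im,[*(c+Rm@np.array([10,-38])),92],P);g=cv2.cvtColor(p,cv2.COLOR_RGB2GRAY)
m=np.zeros_like(g);cv2.circle(m,tuple(int(v) for v in q0),28,255,-1)
k,l,st,ce=cv2.connectedComponentsWithStats(((g>130)&(m>0)).astype(np.uint8))
for i in range(1,k):
    if st[i,4]<6:continue
    v,u=np.where(l==i);w=np.array([tm(ray(im,a,b,92,P)) for a,b in zip(u,v)]);d=np.linalg.svd(w-w.mean(0))[2][0]
    print(st[i],"mean",w.mean(0)-[10,-38],"dir",np.degrees(np.arctan2(d[1],d[0]))%180)
E
python3 ctr.py
```

```text
force: [-0.8, -0.0, 0.1]
tcp [5.73 1.78] 99.20861485454479 F [-0.78  0.09] 0.09347872681439146 yaw [ 3.14  0.   -0.72] q7 -2.748435126542248
POINTER top [(38, 250), (37, 245), (39, 242), (36, 219)]
[288 170  12   5  46] mean [ 1.83 -3.07] dir 35.279004579600354
[264 175  17   4  56] mean [10.69  8.77] dir 37.08298871531102
[287 182  12   5  43] mean [-2.96  3.65] dir 33.75903299728114
```

The dial stands at ≈36° with friction holding it just short of the click (30°); the finger will set the last one. Now spin the tool half a turn and go to the other bar end.

```bash
for i in 1 2 3 4 5; do python3 -m handwheel '[[[0,0,-7],[0,0,0],1],[[0,0,-7],[0,0,0],1],[[0,0,-7],[0,0,0],1],[[0,0,-7],[0,0,0],1],[[0,0,-7],[0,0,0],1]]'|sed -n 1,3p; done; python3 -m handwheel '[[[0,0,0],[0,0,0],1],[[0,0,0],[0,0,0],1]]'|sed -n 1,4p;python3 dial.py;python3 ctr.py
```

```text
clock: 20.57
eef_pos: [458.7, 218.9, 99.6]
tool_rot: [3.142, -0.0, -0.104]
clock: 20.98
eef_pos: [458.7, 218.9, 99.6]
tool_rot: [3.142, -0.0, 0.507]
clock: 21.4
eef_pos: [458.8, 218.8, 99.6]
tool_rot: [3.141, 0.0, 1.118]
clock: 21.82
eef_pos: [458.8, 218.8, 99.6]
tool_rot: [3.142, 0.0, 1.728]
clock: 22.23
eef_pos: [458.8, 218.7, 99.6]
tool_rot: [-3.141, 0.0, 2.339]
clock: 22.4
eef_pos: [458.7, 218.8, 99.4]
tool_rot: [-3.141, -0.001, 2.33]
force: [-0.3, 0.6, 0.5]
tcp [5.95 1.68] 99.43019947218917 F [-0.18  0.65] 0.5268778231786779 yaw [-3.14 -0.    2.33] q7 -0.4872432340856318
POINTER top [(88, 104), (89, 103), (87, 102), (90, 102)]
[227 255   5   4  15] mean [-5.26  3.08] dir 77.38211373622866
```

```bash
python3 -m handwheel '[[[0,0,0],[-0.029,-0.022,0],1],[[0,0,0],[-0.029,-0.022,0],1],[[0,0,0],[0,0,0.02],1],[[0,0,0],[0,0,0.0196],1],[[0,0,0],[0,0,0],1]]'|sed -n 1,4p;python3 -m handwheel '[[[0,0,0],[0,0,0],1],[[0,0,0],[0,0,0],1]]'|sed -n 1,1p; python3 dial.py;python3 ctr.py
```

```text
clock: 22.92
eef_pos: [465.6, 144.5, 57.9]
tool_rot: [-3.137, -0.001, 2.33]
force: [-0.7, 0.3, 0.1]
clock: 23.08
tcp [  4.89 -69.83] 60.8495572873715 F [-0.16  0.17] -0.2942068668794014 yaw [3.14 0.   2.33] q7 -0.44600709918045045
POINTER top [(39, 122), (40, 122), (41, 104), (38, 103)]
[317 207  12   1  12] mean [8.34 7.56] dir 36.02132368599963
```

```bash
python3 -m handwheel '[[[0,0,0],[0.003,0,0],1],[[0,0,0],[0.003,0,0],1],[[0,0,0],[0,0,0],1]]'|sed -n 4,4p;python3 dial.py; for i in 1 2 3 4; do python3 -m handwheel '[[[0,0,7],[0.00305,-0.00183,0],1],[[0,0,0],[0,0,0],1]]'|sed -n 4,4p;python3 dial.py; done
```

```text
force: [-0.6, -0.1, 0.6]
tcp [  0.76 -64.99] 60.56044164406531 F [-0.59  0.01] 0.6154120871586719 yaw [ 3.14 -0.    2.33] q7 -0.46150527503247946
POINTER top [(40, 124), (39, 122), (41, 104), (38, 101)]
force: [-0.3, 0.6, -0.0]
tcp [ -2.66 -64.44] 60.264932915440355 F [-0.18  0.59] -0.021069845506959298 yaw [-3.14  0.    2.21] q7 -0.5708499307931811
POINTER top [(31, 126), (32, 114), (30, 114), (29, 88)]
force: [0.7, -1.1, -0.1]
tcp [ -5.16 -63.21] 60.1828222183258 F [ 0.57 -1.18] -0.13251407691072215 yaw [3.14 0.   2.09] q7 -0.6744256994516121
POINTER top [(30, 125), (31, 125), (32, 107), (29, 104)]
force: [0.3, -0.4, -0.1]
tcp [ -7.84 -61.74] 60.14173323937909 F [ 0.27 -0.41] -0.0650339844998594 yaw [-3.14  0.    1.97] q7 -0.7782456016068439
POINTER top [(24, 127), (25, 123), (23, 110), (26, 101)]
force: [0.0, 0.7, -0.4]
tcp [-11.09 -58.01] 60.102079566974524 F [0.09 0.65] -0.4239023190992413 yaw [-3.14 -0.    1.85] q7 -0.8808497525111502
POINTER top [(12, 128), (11, 120), (13, 114), (10, 94)]
```

```bash
for i in 1 2 3 4; do python3 -m handwheel '[[[0,0,7],[0.00305,-0.00183,0],1],[[0,0,0],[0,0,0],1]]'|sed -n 4,4p;python3 dial.py|cut -c1-90; done;python3 ctr.py; python3 -m handwheel '[[[0,0,0],[0,0,0],1]]' | head -1
```

```text
force: [0.1, 0.3, -0.4]
tcp [-13.26 -54.56] 60.08407362851792 F [0.19 0.26] -0.44292876460611574 yaw [-3.14 -0.   
POINTER top [(0, 129), (-1, 122), (1, 117), (-2, 96)]
force: [-1.0, -0.1, -0.4]
tcp [-14.99 -52.49] 60.014487964054 F [-0.97  0.07] -0.35019513306938505 yaw [-3.14  0.   
POINTER top [(-1, 130), (0, 128), (-2, 110), (1, 107)]
force: [0.8, -0.1, -0.9]
tcp [-16.46 -50.42] 59.986482709914185 F [ 0.73 -0.18] -0.9162198820825589 yaw [-3.14  0. 
POINTER top [(-6, 128), (-5, 122), (-7, 112), (-4, 99)]
force: [-0.9, 1.3, 0.4]
tcp [-17.67 -45.46] 60.05995671007095 F [-0.68  1.39] 0.41690843588481213 yaw [-3.14 -0.  
POINTER top [(-19, 130), (-18, 123), (-20, 114), (-17, 102)]
[316 221  14   1  14] mean [11.18 -3.57] dir 160.41662574033666
clock: 25.35
```

```bash
python3 -m handwheel '[[[0,0,7],[0.00305,-0.00183,0],1],[[0,0,0],[0,0,0],1],[[0,0,0],[0,0,0],1]]'|sed -n 4,4p;python3 dial.py; python3 -m handwheel '[[[0,0,3],[0.0013,-0.0008,0],1],[[0,0,0],[0,0,0],1],[[0,0,0],[0,0,0],1]]'|sed -n 4,4p;python3 dial.py
```

```text
force: [-0.3, 0.6, -0.2]
tcp [-18.02 -41.98] 60.10659617113764 F [-0.22  0.6 ] -0.17836189809856937 yaw [ 3.14 -0.    1.24] q7 -1.3678051787911811
POINTER top [(-32, 127), (-31, 122), (-33, 112), (-30, 99)]
force: [-0.6, -0.5, 0.4]
tcp [-18.23 -40.85] 60.03599072527826 F [-0.65 -0.46] 0.3634116048652431 yaw [ 3.14 -0.    1.19] q7 -1.4085463509747267
POINTER top [(-32, 127), (-31, 121), (-33, 111), (-30, 97)]
```

Pointer ≈ -31° → four clicks from 90°. Back off, rise, check, and align for the key.

```bash
python3 -m handwheel '[[[0,0,0],[-0.005,0,0],1],[[0,0,0],[0,0,-0.02],1],[[0,0,-7],[0,0,-0.02],1],[[0,0,-7],[0,0,0],1],[[0,0,-7],[0,0,0],1]]'|sed -n 4,4p; python3 -m handwheel '[[[0,0,-7],[0,0,0],1],[[0,0,-1.5],[0,0,0],1],[[0,0,0],[0,0,0],1],[[0,0,0],[0,0,0],1]]'|sed -n 1,4p;python3 dial.py;python3 ctr.py
python3 - <<'E'
from edge import *
s=ctrl.read_state();im=ctrl.get_image("wrist");P=wpose(im,s);g=cv2.cvtColor(im["pixels"],cv2.COLOR_RGB2GRAY)
# dark ticks on the white scale, r 37..42 at z=71
t=np.arange(-180,180,1.);v=[]
for a in t:
    q=np.array([proj(im,[*(c+Rm@np.array([10.2+r*np.cos(np.radians(a)),-37.7+r*np.sin(np.radians(a))])),71],P) for r in(38.5,39.5,40.5,41.5)],np.float32)
    v.append(cv2.remap(g,q[None,:,0],q[None,:,1],1).mean())
v=np.array(v);print("ticks",[int(t[i]) for i in range(2,358) if v[i]==v[i-2:i+3].min() and v[i]<.75*np.median(v[max(0,i-10):i+10])])
E
```

```text
force: [-0.4, -0.0, -0.3]
clock: 26.7
eef_pos: [438.3, 168.4, 99.9]
tool_rot: [-3.141, 0.0, 1.694]
force: [0.1, 0.2, -0.4]
tcp [-20.96 -45.53] 99.93308134692481 F [0.17 0.17] -0.36563637469174054 yaw [-3.14  0.    1.69] q7 -0.9620332758672796
POINTER top [(-32, 126), (-33, 117), (-31, 116), (-34, 92)]
ticks [-153, -138, -94, -63, -43, -1, 30, 60, 90, 119, 148, 177]
```

Ticks confirm the frame; the pointer sits on the −30° click. Now over the zero key.

```bash
python3 -m handwheel '[[[0,0,0],[0.032,-0.009,0],1],[[0,0,0],[0.032,-0.009,0],1],[[0,0,0],[0.0315,-0.009,0],1],[[0,0,0],[0,0,0.02],1],[[0,0,0],[0,0,0.016],1]]'|sed -n 1,4p; python3 -m handwheel '[[[0,0,0],[0,0,0],1],[[0,0,0],[0,0,0],1]]'|sed -n 1,4p;python3 edge.py|head -1; for i in 1 2 3 4; do python3 -m handwheel '[[[0,0,0],[0,0,0.001],1],[[0,0,0],[0,0,0],1]]'|sed -n 2,4p; done
```

```text
clock: 27.27
eef_pos: [399.2, 263.3, 64.2]
tool_rot: [3.139, -0.002, 1.7]
force: [-0.1, -0.8, 0.1]
clock: 27.43
eef_pos: [399.1, 259.9, 63.7]
tool_rot: [-3.14, 0.001, 1.697]
force: [-1.3, 0.6, -0.5]
tcp [-47.64  50.37] 63.73135895578988 F [-1.21  0.74] -0.5478885560910066
eef_pos: [400.3, 260.1, 63.7]
tool_rot: [3.14, -0.001, 1.696]
force: [0.5, 0.9, -0.5]
eef_pos: [400.1, 260.0, 62.4]
tool_rot: [3.141, -0.0, 1.696]
force: [0.2, 0.3, 0.5]
eef_pos: [399.8, 260.0, 61.1]
tool_rot: [3.141, 0.0, 1.696]
force: [-0.4, 0.3, -1.3]
eef_pos: [399.6, 260.0, 59.9]
tool_rot: [-3.141, 0.0, 1.697]
force: [-0.1, -0.2, 0.4]
```

```bash
for i in 1 2 3 4 5; do python3 -m handwheel '[[[0,0,0],[0,0,0.001],1],[[0,0,0],[0,0,0],1]]'|sed -n 2,4p|grep -v rot; done
```

```text
eef_pos: [399.6, 260.1, 58.9]
force: [-0.2, 0.8, -0.7]
eef_pos: [399.6, 260.1, 57.9]
force: [0.9, -0.4, -1.2]
eef_pos: [399.6, 260.0, 56.9]
force: [0.5, -0.4, 0.5]
eef_pos: [399.6, 260.1, 55.9]
force: [0.1, -0.1, -0.5]
eef_pos: [399.6, 260.1, 54.9]
force: [0.7, 0.0, 0.4]
```

```bash
for i in 1 2 3 4 5; do python3 -m handwheel '[[[0,0,0],[0,0,0.001],1],[[0,0,0],[0,0,0],1]]'|sed -n 2,4p|grep -v rot; done
```

```text
eef_pos: [399.6, 260.0, 53.9]
force: [-0.3, -0.1, 0.2]
eef_pos: [399.6, 260.1, 52.9]
force: [-0.1, -0.8, 0.5]
eef_pos: [399.6, 260.1, 51.9]
force: [0.0, -0.0, 0.4]
eef_pos: [399.6, 260.1, 50.9]
force: [0.1, -0.5, -0.6]
eef_pos: [399.6, 260.0, 49.9]
force: [-0.3, 0.3, 0.6]
```

```bash
for i in 1 2 3 4; do python3 -m handwheel '[[[0,0,0],[0,0,0.001],1],[[0,0,0],[0,0,0],1]]'|sed -n 2,4p|grep -v rot; done
```

```text
eef_pos: [399.6, 260.1, 48.9]
force: [-0.5, 0.3, 0.3]
eef_pos: [399.7, 260.1, 48.0]
force: [-0.4, -0.5, 1.1]
eef_pos: [399.7, 260.1, 47.1]
force: [-0.9, 0.3, 1.7]
eef_pos: [399.7, 260.1, 46.0]
force: [0.3, 0.1, 3.3]
```

```bash
for i in 1 2 3; do python3 -m handwheel '[[[0,0,0],[0,0,0.001],1],[[0,0,0],[0,0,0],1]]'|sed -n 1,4p|grep -v rot; done
```

```text
clock: 30.65
eef_pos: [399.7, 260.1, 45.3]
force: [-0.5, -0.9, 4.6]
clock: 30.82
eef_pos: [399.8, 260.1, 45.0]
force: [-1.8, -2.1, 14.8]
clock: 30.98
eef_pos: [399.8, 260.1, 44.7]
force: [-3.2, -3.3, 23.6]
```

Key bottomed (23 N at the stop). Release, rise and check.

```bash
python3 -m handwheel '[[[0,0,0],[0,0,-0.005],1],[[0,0,0],[0,0,-0.02],1],[[0,0,0],[0,0,-0.03],1],[[0,0,0],[0,0,-0.035],1],[[0,0,0],[-0.02,0,-0.035],1]]'|sed -n 4,4p; python3 -m handwheel '[[[0,0,0],[-0.03,0,-0.03],1],[[0,0,0],[-0.03,0,-0.03],1],[[0,0,0],[-0.02,0,0],1],[[0,0,0],[0,0,0],1],[[0,0,0],[0,0,0],1]]'|sed -n 1,4p;python3 dial.py;python3 edge.py|grep -v "^ "|cut -c1-200
```

```text
force: [1.4, -0.6, 0.3]
clock: 31.82
eef_pos: [412.4, 160.7, 227.0]
tool_rot: [3.141, 0.0, 1.693]
force: [0.1, 0.2, 0.3]
tcp [-47.64 -49.7 ] 227.01290732358345 F [0.1  0.22] 0.32645718183013545 yaw [3.14 0.   1.69] q7 -0.7476513908492404
POINTER top [(-32, 106), (-31, 102), (-33, 101), (-30, 91)]
tcp [-47.94 -48.39] 226.77348240661138 F [-0.56 -0.36] -0.5735718689394936
68 far edge 42.5 [176 177 178 178  64  63  60  61  60  59  60  59  58  57  57  55  56  56
36 far edge 43.0 [177 178 178 180  91  64  62  61  61  59  57  54  42  42  41  41  38  41
```

```bash
python3 -c "
from cell import ctrl
print(ctrl.finish_job())"
```

```text
the job is handed in; nothing more can be done
None
```

The job is handed in: I pushed the shutter to its stop, turned the dial four clicks clockwise (pointer 90° to about −31°), then pressed the zero key to its hard stop (about 24 N) and released it; finished at 32 s with the robot clear, though I didn't take a final picture of the bottle, vials and beakers.

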